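Work the spring corner of a mirror tilt mount to its index mark

TASK

With a fingertip, press down on the round brass pad at the corner of the mirror tilt mount until the blue pointer points at the red mark on the white scale, and keep it there for about two seconds without running past the mark. Then ease the corner slowly back up with your finger, without letting it snap, until the spring holds it level again, and move clear. Only press: lift nothing, keep off the mirror, and leave the red mark and the loose things on the table where they are.

Things in the scene. Friction and masses are not known exactly. Their poses are not given: they have to be found in the camera images.
- pad_top (a point): Centre of the flat top of the brass press pad, a disc 28 mm in diameter standing 12 mm proud of the aluminium tilt plate at its free corner. At rest the pad top is 77 mm above the table. It lies 100 mm (measured level, along the mount's y) from the plate's hinge and 28 mm to the mount's -x side of its middle. It tilts with the plate.
- pointer_tip (a point): Tip of the blue pointer on the free end of the tilt plate, 165 mm from the hinge line, level with the hinge; 60 mm above the table at rest. It goes down as the pad is pressed, 1.65 mm for each 1 mm at the pad.
- mark (a point): Centre of the red mark, a red band 28 mm wide and 10 mm tall on a clip that sits by friction on the white scale. It is set 14 to 30 mm below the pointer's rest height and differs each time. z is up. The pointer passes 6 mm in front of it. Only its height matters: the pointer points at the mark when both are at the same height.
- tilt (a joint): Angle of the tilt plate about its hinge, rad: 0 at rest (level), growing as the pad is pressed; the stop is at 0.26. A spring of 7 N m/rad brings it back to 0 (within 0.005), so the pad needs about 70 N per rad of tilt (6 to 13 N at the mark).
- mount: Tilt mount, fixed: black base 110 mm (x) by 200 mm (y from -78 to +122), 12 mm thick; origin on the table. In its frame the hinge line runs along x at y = -60, z = 60 mm; the plate (88 mm in x, y from -65 to +55, 10 mm thick) reaches towards +y; pad at x = -28, y = +40; white upright scale 40 mm wide, top 90 mm above the table, at x = +20, y = +102, facing +x, lines every 5 mm.
- mirror_centre (a point): Centre of the round mirror 46 mm in diameter in a black ring, standing on the tilt plate near the hinge, in the mount's frame at x = +12, y = -30 mm; its top is 114 mm above the table. Not to be touched.
- tape: Loose green tape roll lying flat, 84 mm across, 22 mm high; origin at the centre of its underside. Bystander.
- post: Loose dark steel post standing upright, 25 mm in diameter, 70 mm tall; origin at the centre of its underside. Bystander.
- carton: Loose small cardboard box, 75 x 55 x 30 mm; origin at the centre of its underside. Bystander.
- driver: Loose screwdriver with orange handle lying along its own x. Bystander.
Not all that is in view belongs to the job. What is meant by the mount is not green, pink or turquoise, and is the larger of those in its own colour.

How it is judged:
By the outcome, as a careful person would: the job done as asked, in the order asked, and still so for the second after the job is handed in, with the robot touching nothing.
It also fails if it takes over 35 s, if anything falls off the work surface, if the arm or the gripper's body presses on something with over 40 N, if the wrist force passes 120 N, or if a joint passes its speed limit or range.

ROBOT

A 6-joint arm with a two-finger parallel gripper is mounted at the origin on the work surface. World frame = base frame: x ahead of the robot, y to its left, z up, the work surface at z = 0. Lengths are in m, angles in rad, forces in N, time in s.
With the tool pointing down it reaches from about 0.25 to 0.775 m from the base axis. Payload 4 kg.
Tool frame: the origin (TCP) lies between the finger pads; the fingertips stand ahead of it and the grasp point (between the pads) lies 8 mm behind it (tcp_to_tips is the z of the fingertips in the tool frame, in m); z points along the fingers, y is the direction in which the jaws open and shut (so a half turn about z gives the same grasp; the last joint's range is limited). The gripper opens to 94 mm and grips with 3 to 60 N. Pads are 16 mm wide; open, the fingers measure 119 mm over their backs; the gripper's body (75 mm by 177 mm) begins 78 mm behind the grasp point.
Start: joints at [-1.365, 0.087, 1.371, -0, 1.684, -0.103], TCP at [0.167, -0.524, 0.217] pointing down, gripper open.
Joint ranges: [-3.1, 3.1], [-0.76, 2.03], [0.27, 2.55], [-1.08, 4.22], [0.17, 2.65], [-2.57, 2.57]. Speed limits (rad/s): [2.79, 2.79, 3.14, 3.14, 3.14, 3.14].

INTERFACE

Orientations are given as a unit quaternion [w, x, y, z].
In Python, from station import read_state, camera, finish_job, tcp_to_tips gives the robot as it stands.
- The arm moves only by the shell command python3 -m pendant 'ROWS'. ROWS is JSON, a list of rows, each a list of 5 numbers: the closure, from -1 (fully open) to 1 (shut), then the shift along the tool's x, y, z in m, then the turn about the tool's z in degrees. A call has 1 to 12 rows; each row is the pose to reach, as a shift and turn from the pose measured when the call began, along the tool's axes at that moment; what a row does not reach only later rows make up. A row lasts 1/10 s, in which the tool goes at most 50 mm and 8.59 degrees, less where a joint would pass 70% of its speed; a pose out of reach is approached as far as the arm can. A call with a gripper value outside its range is refused whole. The fingers move at their own pace and stop on an object; the grip force is fixed at half the most. Time passes only in rows, so rows that repeat a pose let the fingers close. It gives the time, the measured TCP pose, the force and the opening at its end, in the units of the state.
- read_state(): the state, without advancing time (a new reading comes with each control period).
- camera(name): name is "scene" or "top" or "wrist"; returns a dict with "image" (420x560x3 uint8, red, green, blue), "camera_matrix" (3x3 intrinsics, pixels), "extrinsics" (4x4, takes a point from world to camera coordinates). Camera axes: x right, y up, looking along -z (the intrinsics and any distortion apply to the point x, -y, -z); pixel columns grow to the right and rows downward; lengths in m; the calibration is good to about 2 mm. A picture is of the moment at which its call begins. There is no depth.
- finish_job(): hands the job in, once; it reports no verdict.
The state is a dict: "time_s": time; "joints": joint angles; "dq": joint speeds; "joint_efforts": joint torques, N m; "position": TCP position; "orientation": TCP orientation; "ft_force": force on the tool from outside, world axes, zero at the start; "moment": the same for the moment, N m; "opening": finger opening in m.
Only numpy, scipy, OpenCV 4.12 (cv2) and the standard library are available. Lean on these libraries where they do the work, as an engineer would, in place of code of your own. Each camera call takes 0.05 s, during which the arm holds its last target. There are 200 camera calls.

## Working session

There is one attempt and no reset: what is moved stays moved. The work goes in short steps, Python scripts to look and compute and a shell command to move; the robot and the scene stay as the last step left them, time stands still between calls to the robot, and variables do not carry over. Pictures are saved under pics/ and viewed, about 8 in all and at most 12, crops included, and the job is handed in when it is done.

```bash
ls; mkdir -p pics; cat > h.py <<'E'
from station import read_state, camera, tcp_to_tips
import numpy as np, cv2, pickle
def snap(n,f):
    c=camera(n); cv2.imwrite('pics/'+f+'.png',c['image'][...,::-1]); pickle.dump(c,open('pics/'+f+'.pkl','wb')); return c
def load(f): return pickle.load(open('pics/'+f+'.pkl','rb'))
def ray(c,u,v):
    K=np.array(c['camera_matrix']);E=np.array(c['extrinsics'])
    d=np.linalg.inv(K)@[u,v,1]; d=E[:3,:3].T@[d[0],-d[1],-d[2]]
    return -E[:3,:3].T@E[:3,3], d
def atz(c,u,v,z):
    o,d=ray(c,u,v); return o+d*(z-o[2])/d[2]
def proj(c,p):
    K=np.array(c['camera_matrix']);E=np.array(c['extrinsics'])
    q=E[:3,:3]@np.array(p)+E[:3,3]; q=K@[q[0],-q[1],-q[2]]; return q[:2]/q[2]
def crop(f,g,u0,v0,u1,v1,s):
    i=cv2.imread('pics/'+f+'.png')[v0:v1,u0:u1]; cv2.imwrite('pics/'+g+'.png',cv2.resize(i,None,fx=s,fy=s,interpolation=cv2.INTER_CUBIC))
E
python3 - <<'E'
from h import *
a=snap('scene','s0');b=snap('top','t0')
i=np.vstack([a['image'],b['image']])[...,::-1]
cv2.imwrite('pics/both.png',cv2.resize(np.hstack([a['image'],b['image']])[...,::-1],(800,300)))
print(a.keys(),read_state(),tcp_to_tips)
for c in(a,b): print(c['camera_matrix'],ray(c,280,210))
E
```

```text
pics
dict_keys(['image', 'camera_matrix', 'extrinsics']) {'time_s': 0.1, 'joints': array([-1.36510044e+00,  8.78939337e-02,  1.37205664e+00, -2.11519143e-05,
        1.68360318e+00, -1.03099986e-01]), 'dq': array([ 0.00019319,  0.00053645, -0.00185714,  0.00102451, -0.00057599,
       -0.0013211 ]), 'joint_efforts': array([ 1.55958165e-03, -3.41253912e+01, -3.03300083e+01,  7.18680024e-02,
        3.04331887e-02, -9.10778567e-05]), 'position': array([ 0.16704601, -0.52353728,  0.21543777]), 'orientation': array([-9.78721688e-04,  9.88104005e-01,  1.53783984e-01, -6.07742428e-05]), 'ft_force': array([-0.04525076, -0.44345881,  0.02970962]), 'moment': array([-0.00129474,  0.05040542, -0.01045477]), 'opening': 0.09410270031164833} 0.011
[[474.65047898   0.         282.06929278]
 [  0.         474.65047898 209.99774624]
 [  0.           0.           1.        ]] (array([ 1.23080129, -0.56208594,  0.74493738]), array([-0.62047891,  0.50729814, -0.59805812]))
[[484.94458271   0.         279.28175547]
 [  0.         484.94458271 200.80070097]
 [  0.           0.           1.        ]] (array([0.46081347, 0.0076609 , 1.54525668]), array([ 3.32059828e-02,  7.67836537e-04, -9.99629341e-01]))
```

View pics/s0.png

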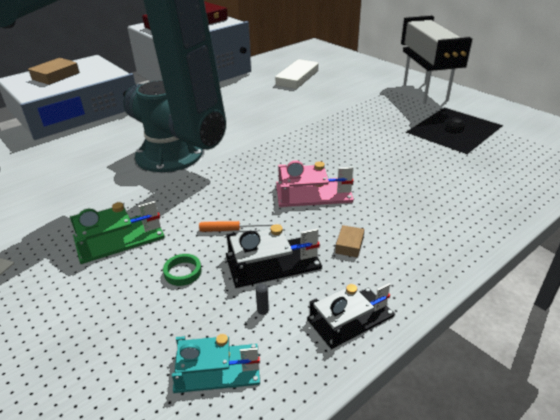

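View pics/t0.png

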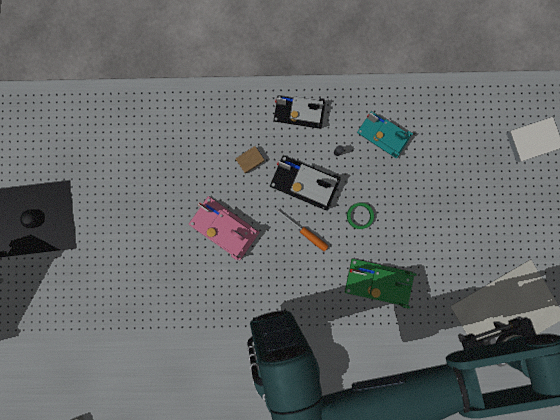

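The scene shows five mounts. In the top view they are: black, large (305,182); black, small (300,111); turquoise (385,135); pink (224,228); green (380,283). By the description the target is the larger black one at (305,182), which is (272,250) in the scene view. Next is a close crop of it.

```bash
python3 - <<'E'
from h import *
crop('t0','tc',255,140,355,220,7)
i=cv2.imread('pics/s0.png')[210:290,215:335]; cv2.imwrite('pics/sc.png',cv2.resize(i,None,fx=6.5,fy=6.5,interpolation=cv2.INTER_CUBIC))
t=load('t0')
for p in [(305,182),(300,111),(297,187)]: print(p,atz(t,*p,0.0))
E
```

```text
(305, 182) [ 0.60025324 -0.07264956  0.        ]
(300, 111) [ 0.83000176 -0.0612387   0.        ]
(297, 187) [ 0.58468468 -0.04676789  0.        ]
```

View pics/tc.png

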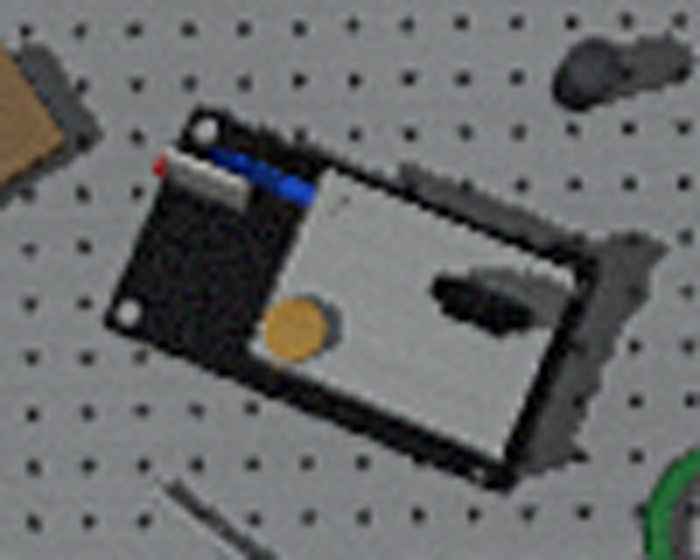

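View pics/sc.png

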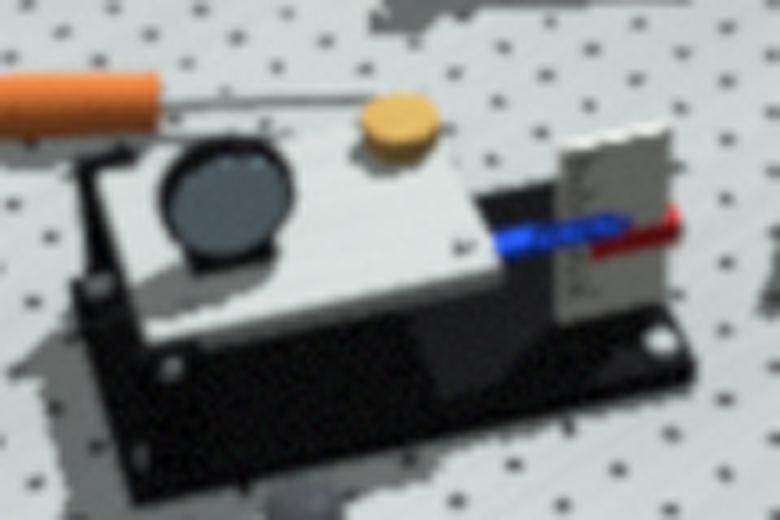

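```bash
cat >> h.py <<'E'
from scipy.optimize import least_squares
def Rz(a): return np.array([[np.cos(a),-np.sin(a),0],[np.sin(a),np.cos(a),0],[0,0,1]])
def w(q,p): return Rz(q[2])@np.array(p)+[q[0],q[1],0]
E
python3 - <<'E'
from h import *
t=load('t0');s=load('s0')
T=lambda u,v:(255+u/7-.5+.07,140+v/7-.43); S=lambda u,v:(215+u/6.5-.43,210+v/6.5-.43)
obs=[(t,T(200,108),(.055,.122,.012)),(t,T(108,320),(-.055,.122,.012)),(t,T(507,491),(-.055,-.078,.012)),(t,T(295,328),(-.028,.04,.077)),
(s,S(400,112),(-.028,.04,.077)),(s,S(692,385),(.055,.122,.012)),(s,S(137,498),(.055,-.078,.012))]
f=lambda q:np.concatenate([proj(c,w(q,p))-o for c,o,p in obs])
best=min((least_squares(f,[.6,-.07,a]) for a in np.arange(0,6.3,.7)),key=lambda r:r.cost)
q=best.x; print(q,np.round(best.fun.reshape(-1,2),1)); np.save('q.npy',q)
print('pad',w(q,(-.028,.04,.077)),'ptip guess',w(q,(.026,.105,.06)))
# scene: intersect vertical plane x=const in mount
for nm,uv,x in [('mark L',(592,246),.021),('mark R',(680,224),.021),('scale TL',(560,148),.02),('scale TR',(668,128),.02),('scaleBL',(556,322),.02),('ptip',(632,221),.027)]:
  o,d=ray(s,*S(*uv)); R=Rz(q[2]).T; o=R@(o-[q[0],q[1],0]); d=R@d; print(nm,o+d*(x-o[0])/d[0])
r=read_state();print(r['position'])
from scipy.spatial.transform import Rotation as Ro
print(Ro.from_quat(np.roll(r['orientation'],-1)).as_matrix())
c=snap('wrist','w0'); 
R0=Ro.from_quat(np.roll(r['orientation'],-1)).as_matrix(); E=np.array(c['extrinsics'])
print('cam in tool',R0.T@(ray(c,280,210)[0]-r['position']),'R\n',R0.T@E[:3,:3].T,c['camera_matrix'])
E
```

```text
[ 0.59170928 -0.09333706 -0.42229331] [[ 0.1 -1.7]
 [-0.4 -0.3]
 [ 0.7  0.1]
 [ 0.7 -0.8]
 [-0.2  1. ]
 [ 1.2 -3. ]
 [-1.6 -0.9]]
pad [ 0.58256317 -0.04537511  0.077     ] ptip guess [ 0.65845982 -0.00821735  0.06      ]
mark L [0.021      0.09408175 0.04532281]
mark R [0.021      0.12598032 0.04691763]
scale TL [0.02       0.08273644 0.0907794 ]
scale TR [0.02       0.12085768 0.08995081]
scaleBL [0.02       0.08154171 0.01272132]
ptip [0.027      0.1062329  0.05836964]
[ 0.16704601 -0.52353728  0.21543777]
[[ 9.52700965e-01  3.03909021e-01 -4.21125986e-04]
 [ 3.03909259e-01 -9.52699057e-01  1.91546543e-03]
 [ 1.80920895e-04 -1.95284985e-03 -9.99998077e-01]]
cam in tool [ 0.06531392 -0.00087004 -0.16791337] R
 [[-4.61597444e-04  9.73346941e-01  2.29337129e-01]
 [ 9.99999757e-01  3.29675065e-04  6.13547038e-04]
 [ 5.21587400e-04  2.29337356e-01 -9.73346857e-01]] [[296.19432547   0.         280.97815593]
 [  0.         296.19432547 206.75343442]
 [  0.           0.           1.        ]]
```

Pose fit is good: the scale corners land on the given sizes within 1 mm, and the mark comes out at about 46 mm. I'll take a closer wrist look at the mark on the way to refine its height.

```bash
python3 -m pendant '[[1,0.04,-0.02,0,0],[1,0.08,-0.04,0,-2],[1,0.125,-0.065,0,-4],[1,0.17,-0.09,0,-6],[1,0.215,-0.112,0,-8],[1,0.26,-0.136,0,-10],[1,0.305,-0.16,0,-12],[1,0.35,-0.183,0,-14],[1,0.395,-0.206,0,-16],[1,0.44,-0.23,0,-17],[1,0.485,-0.253,0,-17],[1,0.53,-0.277,0,-17]]'; python3 - <<'E'
from h import *
from scipy.spatial.transform import Rotation as Ro
r=read_state();R=Ro.from_quat(np.roll(r['orientation'],-1)).as_matrix()
print(r['position'],r['opening'],R.T@(np.array([.750,.065,.07])-r['position']),np.degrees(np.arctan2(R[1,0],R[0,0])))
E
```

```text
time_s: 1.35
position: [0.5828, -0.103, 0.2158]
orientation: [-0.001, 0.954, 0.298, -0.0]
ft_force: [0.4, -1.1, 0.2]
opening: 0.0019
[ 0.58279884 -0.10304077  0.21575681] 0.001926539593998441 [ 0.23310238 -0.04270285  0.1458723 ] 34.70362851755242
```

```bash
python3 -m pendant '[[1,0.04,-0.007,0,0],[1,0.08,-0.014,0,0],[1,0.12,-0.022,0,0],[1,0.16,-0.03,0,0],[1,0.2,-0.037,0.03,0],[1,0.233,-0.043,0.06,0],[1,0.233,-0.043,0.1,0],[1,0.233,-0.043,0.13,0],[1,0.233,-0.043,0.145,0],[1,0.233,-0.043,0.145,0],[1,0.233,-0.043,0.145,0]]'; python3 - <<'E'
from h import *
c=snap('wrist','w1'); q=np.load('q.npy')
u=proj(c,w(q,(.021,.11,.046))); print(u, proj(c,w(q,(.02,.122,.09))),proj(c,w(q,(.02,.082,.012))))
i=c['image'][...,::-1]; u0=int(np.clip(u[0]-60,0,440));v0=int(np.clip(u[1]-45,0,330)); print(u0,v0)
cv2.imwrite('pics/w1c.png',cv2.resize(i[v0:v0+90,u0:u0+120],None,fx=6.5,fy=6.5,interpolation=cv2.INTER_CUBIC))
E
```

```text
time_s: 2.45
position: [0.7504, 0.065, 0.0724]
orientation: [-0.001, 0.955, 0.298, 0.001]
ft_force: [-0.5, -0.0, 0.4]
opening: 0.0004
[283.84445971 376.26442785] [273.17826019 418.28391608] [298.47427312 369.63968776]
223 330
```

View pics/w1c.png

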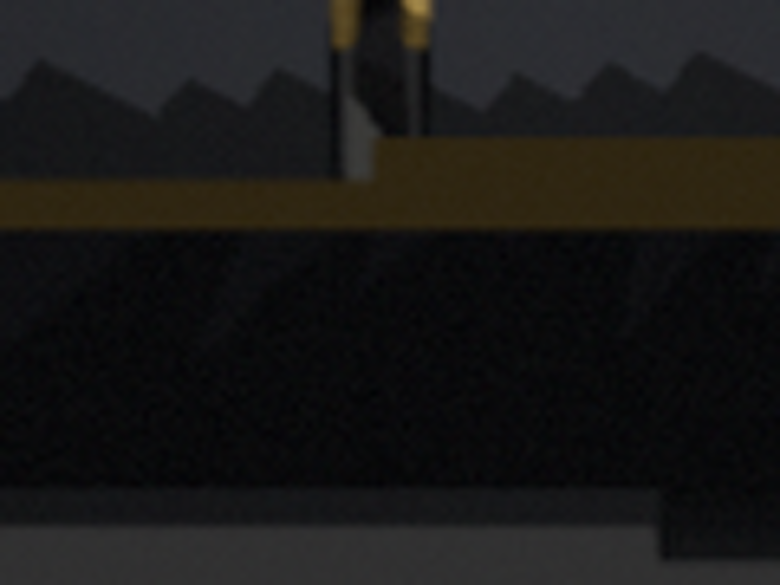

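The wrist view is blocked: the picture shows only the gripper body and bench edge around the expected mark pixel (284,376). I'll rely on the scene camera and go to hover over the pad.

```bash
python3 -m pendant '[[1,0,0,-0.04,0],[1,0,0,-0.08,0],[1,-0.01,0,-0.12,0],[1,-0.05,-0.001,-0.12,0],[1,-0.09,-0.002,-0.12,0],[1,-0.13,-0.003,-0.12,0],[1,-0.17,-0.004,-0.12,0],[1,-0.201,-0.005,-0.11,0],[1,-0.201,-0.005,-0.08,0],[1,-0.201,-0.005,-0.055,0],[1,-0.201,-0.005,-0.053,0],[1,-0.201,-0.005,-0.053,0]]'; python3 - <<'E'
from h import *
c=camera('scene'); im=[c['image'].astype(float)]
for k in range(7): im.append(camera('scene')['image'].astype(float))
m=np.mean(im,0); c['image']=np.uint8(m.round()); pickle.dump(c,open('pics/s1.pkl','wb')); np.save('s1.npy',m)
cv2.imwrite('pics/s1.png',c['image'][...,::-1])
b=cv2.resize(m[224:264,280:332].astype(np.float32),None,fx=15,fy=15,interpolation=cv2.INTER_NEAREST)
cv2.imwrite('pics/s1c.png',b[...,::-1])
r=read_state();print(r['position'],r['ft_force'],r['time_s'])
red=m[...,0]-m[...,1]; blu=m[...,2]-m[...,0]
print(np.round(red[236:256,300:324]).astype(int)); print(np.round(blu[236:254,288:316]).astype(int))
E
```

```text
time_s: 3.7
position: [0.5834, -0.0457, 0.1281]
orientation: [0.0, 0.955, 0.298, 0.003]
ft_force: [-0.2, -0.2, -0.7]
opening: 0.0004
[ 0.58323528 -0.04538955  0.126756  ] [ 0.54445076 -0.1101621   0.23261211] 4.1
[[ -7  -4  -2  -2  -2  -2  -2  -3  -2  -2  -2  -2  -3  -3  -3  -3  -2  -3
   -4  -6  -8  -6  -5  -6]
 [ -5  -3  -2  -2  -2  -3  -2  -3  -2  -2  -2  -3  -2  -2  -2  -2  -2  -3
   -6  -7  -6  -6  -6  -6]
 [ -2  -2  -2  -2  -2  -2  -2  -2  -2  -2  -3  -2  -2  -3  -2  -3  -3  -4
   -7  -5  -6  -6  -5  -6]
 [ -1  -2  -2  -2  -2  -2  -2  -2  -3  -3  -3  -3  -3  -2  -3  -2  -2  -3
   -6  -6  -6  -5  -6  -6]
 [ -2  -3  -2  -2  -2  -2  -2  -2  -2  -2  -2  -2  -2  -3  -3  -2  -1  10
    7  -3  -5  -6  -6  -6]
 [ -2  -2  -2  -2  -3  -3  -3  -3  -3  -3  -3  -3  -2  -3  -3  -2   3  39
   52  16  -4  -6  -6  -6]
 [ -2  -2  -3  -3  -5  -7  -9  -9  -8  -9  -8  -6  -4  -2  -2  -2  10  72
  115  50  -2  -6  -6  -6]
 [ -6  -8  -9 -10 -12 -17 -21 -23 -25 -23 -16 -10  -4   0   1   8  39  98
  138  67   1  -6  -6  -5]
 [-20 -22 -24 -27 -29 -30 -36 -40 -38 -33 -13  11  22  24  27  37  65  98
  106
[... 2658 characters left out ...]
 4   5  13  40  66  82  74  62  47  33  26  15   4   1   1   1  -2 -22
  -50 -49 -36 -25 -20 -18 -15  -9  -4  -4]
 [  4   4   7   9  16  28  23  12   9   7   6   3   0  -2  -2  -2  -3 -11
  -20 -18 -11  -5  -4  -3  -3  -2  -2  -2]
 [  6   5   4   4   4   5   4   4   3   3   3   2   0  -1  -2  -1  -2  -2
   -4  -4  -3  -2  -2  -2  -2  -2  -2  -2]
 [  4   3   3   2   2   3   4   3   2   2   2   2   1  -2  -2  -2  -2  -1
   -2  -2  -2  -2  -3  -2  -2  -2  -2  -2]
 [  2   2   3   2   2   3   4   3   2   3   2   2   0  -1  -1  -1  -2  -2
   -2  -2  -2  -2  -2  -3  -2  -2  -2  -2]][ WARN:0@9.945] global loadsave.cpp:1063 imwrite_ Unsupported depth image for selected encoder is fallbacked to CV_8U.
```

View pics/s1c.png

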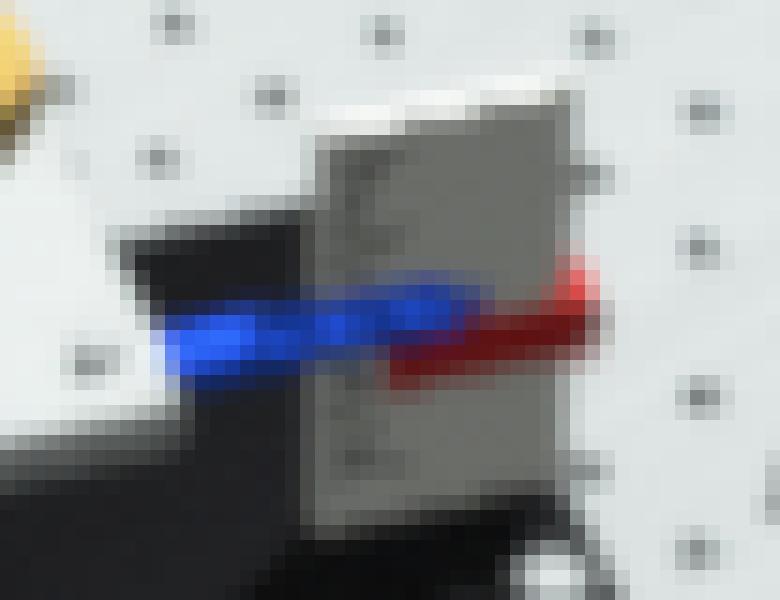

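View pics/s1.png

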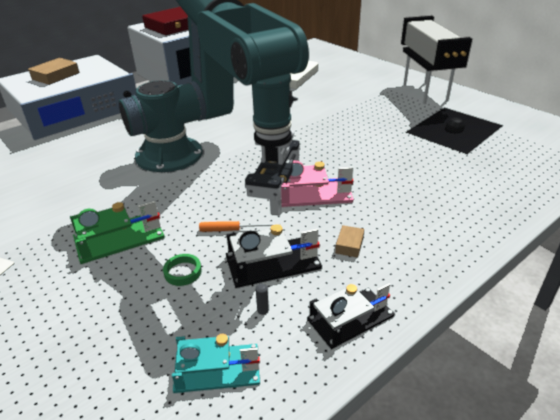

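```bash
python3 - <<'E'
from h import *
s=load('s1'); P=read_state()['position']
for dz in(-.011,.0,.086,.15): print(proj(s,P+[0,0,dz]))
t=snap('top','t1'); print(proj(t,P),read_state()['joints'])
a=cv2.imread('pics/s1.png')[120:270,190:340]; b=cv2.imread('pics/t1.png')[110:260,210:360]
cv2.imwrite('pics/ab.png',cv2.resize(np.hstack([a,b]),(800,400),interpolation=cv2.INTER_CUBIC))
E
```

```text
[275.61319282 214.16292268]
[275.46988148 210.1424328 ]
[274.28325681 176.85258804]
[273.31624315 149.7237617 ]
[297.99367509 184.02098118] [-0.17589013  0.19475727  1.42893758  0.00219122  1.51393127  0.78932128]
```

View pics/ab.png

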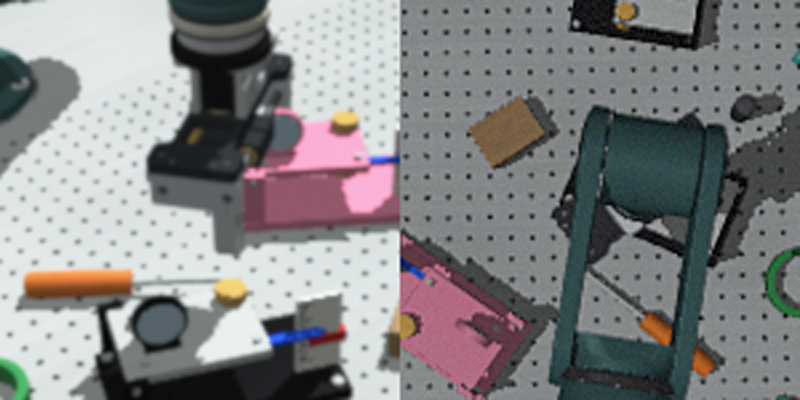

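Here the closed fingers hover right above the brass pad, with the tip at about (276,214) as projected. The pointer tip is near (310,243) and the mark's front face near (313,246). Next I compute the mark height relative to the pointer and the scale.

```bash
cat >> h.py <<'E'
def plane(c,q,u,v,x):
    o,d=ray(c,u,v); R=Rz(q[2]).T; o=R@(o-[q[0],q[1],0]); d=R@d; return o+d*(x-o[0])/d[0]
E
python3 - <<'E'
from h import *
s=load('s1');m=np.load('s1.npy');q=np.load('q.npy')
red=np.clip(m[...,0]-m[...,1],0,None);blu=np.clip(m[...,2]-m[...,0]-5,0,None);v=np.arange(420)
for u in range(309,317):
  k=slice(242,252); vc=(red[k,u]*v[k]).sum()/red[k,u].sum(); print('mark',u,vc.round(2),1e3*plane(s,q,u,vc,.021)[1:].round(4), (red[k,u].sum()/red[k,u].max()).round(2))
for u in range(291,313):
  k=slice(240,253); vc=(blu[k,u]*v[k]).sum()/blu[k,u].sum(); print('ptr',u,vc.round(2),1e3*plane(s,q,u,vc,.027)[1:].round(4),(blu[k,u].sum()/blu[k,u].max()).round(2))
g=m.mean(2)
for u in (304,308,312): print('scale col',u,g[226:236,u].round(),g[252:264,u].round())
print('proj top',[proj(s,w(q,(.02,y,.09))) for y in(.09,.1,.11)],[proj(s,w(q,(.02,y,.012))) for y in(.09,.1,.11)])
E
```

```text
mark 309 247.38 [102.   43.3] 2.7
mark 310 247.09 [104.3  43.6] 2.83
mark 311 246.57 [106.7  44.5] 3.53
mark 312 246.31 [109.   44.6] 3.69
mark 313 246.11 [111.4  44.6] 3.4
mark 314 245.93 [113.8  44.5] 3.28
mark 315 245.68 [116.1  44.6] 3.48
mark 316 245.11 [118.5  45.7] 4.27
ptr 291 246.64 [58.3 62.1] 3.59
ptr 292 246.75 [60.6 61.1] 3.97
ptr 293 246.7 [62.8 60.7] 4.31
ptr 294 246.53 [65.1 60.6] 4.33
ptr 295 246.3 [67.4 60.6] 4.29
ptr 296 246.12 [69.7 60.6] 4.06
ptr 297 246.09 [72. 60.] 4.03
ptr 298 246.11 [74.3 59.4] 3.86
ptr 299 245.89 [76.6 59.4] 3.93
ptr 300 245.64 [78.9 59.5] 3.81
ptr 301 245.42 [81.2 59.6] 3.35
ptr 302 245.32 [83.5 59.2] 3.28
ptr 303 245.14 [85.8 59.2] 3.49
ptr 304 244.87 [88.1 59.3] 3.51
ptr 305 244.52 [90.4 59.7] 3.58
ptr 306 244.25 [92.7 59.9] 3.16
ptr 307 244.15 [95.1 59.6] 3.13
ptr 308 243.99 [97.4 59.5] 3.16
ptr 309 243.9 [99.7 59.1] 2.95
ptr 310 243.74 [102.  59.] 2.6
ptr 311 243.27 [104.3  59.7] 2.03
ptr 312 242.87 [106.7  60.3] 1.14
scale col 304 [203. 222. 228. 228. 230. 246. 229. 125.  83.  78.] [ 91.  89.  80.  91. 104. 104.  82.  42.  18.  13.  14.  13.]
scale col 308 [228. 227. 227. 230. 244. 226. 132. 107. 106. 106.] [106. 107. 106. 106. 105.  85.  47.  19.  14.  14.  15.  15.]
scale col 312 [227. 228. 231. 239. 223. 148. 110. 106. 107. 106.] [106. 107. 107. 105.  87.  51.  19.  13.  15.  15.  18.  28.]
proj top [array([303.90904052, 231.97070089]), array([308.28022705, 231.08352527]), array([312.63343335, 230.19999893])] [array([303.65831052, 258.57894956]), array([307.84086158, 257.67769503]), array([312.00695125, 256.7799876 ])]
```

Relative to both the pointer (rest height 60 mm) and the scale edges, the mark is at about 45 mm, so the pointer must drop about 15 mm. That is about 9 mm at the pad. Descending.

```bash
python3 -m pendant '[[1,0,0,0.015,0],[1,0,0,0.03,0],[1,0,0,0.035,0],[1,0,0,0.037,0],[1,0,0,0.039,0],[1,0,0,0.04,0],[1,0,0,0.041,0],[1,0,0,0.041,0],[1,0,0,0.041,0]]'; cat > meas.py <<'E'
from h import *
s=camera('scene');im=[s['image'].astype(float)]+[camera('scene')['image'].astype(float) for _ in range(3)]
m=np.mean(im,0);np.save('last.npy',m);q=np.load('q.npy')
blu=np.clip(m[...,2]-m[...,0]-5,0,None);v=np.arange(420);z=[]
for u in range(296,313):
  k=slice(238,262)
  if blu[k,u].max()<60: continue
  vc=(blu[k,u]*v[k]).sum()/blu[k,u].sum(); p=plane(s,q,u,vc,.027); z.append((p[1],p[2]))
z=np.array(z)*1e3; th=(59.6-z[:,1])/(z[:,0]+60); print('tilt per col',th.round(3),'drop@165',165*np.median(th))
r=read_state();print(r['time_s'],r['position'].round(4),r['ft_force'].round(2))
E
python3 meas.py
```

```text
time_s: 5.05
position: [0.5835, -0.0453, 0.086]
orientation: [0.0, 0.955, 0.298, 0.003]
ft_force: [-1.1, 0.3, 2.9]
opening: 0.0002
tilt per col [0.018 0.02  0.025 0.025 0.025 0.026 0.025 0.025 0.027 0.026 0.025 0.022
 0.023 0.027 0.029] drop@165 4.084717710574246
5.25 [ 0.5835 -0.0453  0.0858] [-0.21  0.55  2.54]
```

```bash
python3 -m pendant '[[1,0,0,0.001,0],[1,0,0,0.002,0],[1,0,0,0.003,0],[1,0,0,0.004,0],[1,0,0,0.005,0],[1,0,0,0.005,0],[1,0,0,0.005,0]]'; python3 meas.py; python3 - <<'E'
from h import *
m=np.load('last.npy'); cv2.imwrite('pics/l1.png',cv2.resize(m[224:264,280:332].astype(np.uint8)[...,::-1],None,fx=13,fy=13,interpolation=cv2.INTER_CUBIC))
E
```

```text
time_s: 5.95
position: [0.5837, -0.0448, 0.0814]
orientation: [-0.0, 0.954, 0.298, 0.003]
ft_force: [-2.1, 2.8, 5.4]
opening: 0.0005
tilt per col [0.065 0.07  0.072 0.072 0.072 0.072 0.072 0.072 0.072 0.075 0.078 0.078
 0.076 0.081 0.083] drop@165 11.950348405459275
6.15 [ 0.5837 -0.0448  0.0814] [-2.05  2.64  5.56]
```

View pics/l1.png

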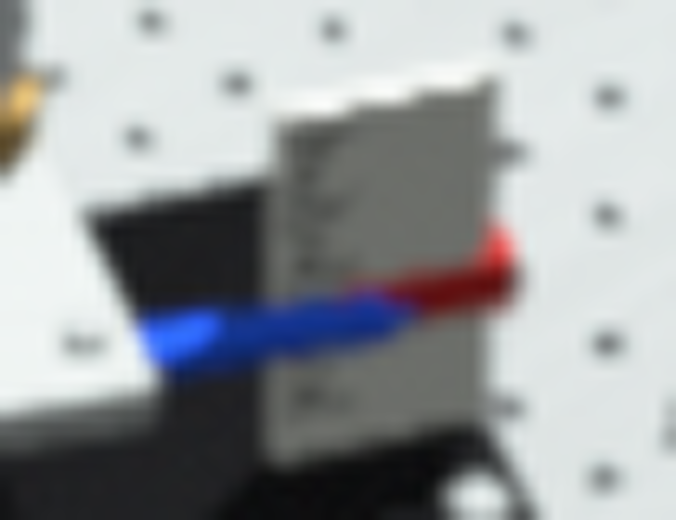

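The crop shows the pointer tip at about (405,312), still slightly above the mark's centre once the 6 mm parallax is allowed for. About 2.7 mm of pointer travel remains, or 1.5 mm at the pad.

```bash
python3 -m pendant '[[1,0,0,0.0005,0],[1,0,0,0.001,0],[1,0,0,0.0014,0],[1,0,0,0.0017,0],[1,0,0,0.0017,0]]'; python3 meas.py
```

```text
time_s: 6.65
position: [0.5838, -0.0447, 0.0804]
orientation: [-0.0, 0.954, 0.298, 0.003]
ft_force: [-2.5, 1.9, 6.0]
opening: 0.0001
tilt per col [0.073 0.077 0.082 0.083 0.082 0.082 0.082 0.082 0.083 0.084 0.086 0.086
 0.087 0.09  0.094] drop@165 13.726245587192642
6.85 [ 0.5838 -0.0447  0.0804] [-2.09  0.74  6.13]
```

```bash
python3 -m pendant '[[1,0,0,0.0008,0],[1,0,0,0.001,0],[1,0,0,0.0012,0],[1,0,0,0.0012,0],[1,0,0,0.0012,0]]'; python3 meas.py
```

```text
time_s: 7.35
position: [0.5838, -0.0446, 0.08]
orientation: [-0.0, 0.954, 0.298, 0.003]
ft_force: [-2.5, 1.0, 7.4]
opening: 0.0005
tilt per col [0.079 0.083 0.086 0.086 0.085 0.085 0.084 0.086 0.088 0.089 0.089 0.089
 0.09  0.094 0.097] drop@165 14.230103249171204
7.55 [ 0.5838 -0.0446  0.08  ] [-2.39  1.16  6.05]
```

```bash
python3 -m pendant '[[1,0,0,0.0008,0],[1,0,0,0.001,0],[1,0,0,0.001,0],[1,0,0,0.001,0],[1,0,0,0.001,0],[1,0,0,0.001,0],[1,0,0,0.001,0],[1,0,0,0.001,0]]'; python3 meas.py;  python3 - <<'E'
from h import *
m=np.load('last.npy'); cv2.imwrite('pics/l2.png',cv2.resize(m[224:264,280:332].astype(np.uint8)[...,::-1],None,fx=13,fy=13,interpolation=cv2.INTER_CUBIC))
q=np.load('q.npy');s=load('s1');red=np.clip(m[...,0]-m[...,1],0,None);v=np.arange(420)
for u in range(311,317):
  k=slice(242,252); vc=(red[k,u]*v[k]).sum()/red[k,u].sum(); print('mark',u,vc.round(2),1e3*plane(s,q,u,vc,.021)[1:].round(4))
# expected pixel tips if pointer at mark
print(proj(s,w(q,(.027,.105,.0446))), proj(s,w(q,(.021,.105,.0446))))
E
```

```text
time_s: 8.35
position: [0.5839, -0.0446, 0.0799]
orientation: [-0.0, 0.954, 0.298, 0.004]
ft_force: [-2.8, 0.7, 6.8]
opening: 0.0008
tilt per col [0.078 0.083 0.087 0.087 0.088 0.089 0.088 0.087 0.088 0.09  0.092 0.091
 0.092 0.096 0.099] drop@165 14.560302482399964
8.55 [ 0.5838 -0.0446  0.0799] [-3.02  1.35  7.18]
mark 311 246.15 [106.7  45.7]
mark 312 246.18 [109.  45.]
mark 313 246.1 [111.4  44.6]
mark 314 245.92 [113.8  44.5]
mark 315 245.68 [116.1  44.6]
mark 316 245.11 [118.5  45.7]
[311.1686487  248.38330304] [310.28893381 246.68300663]
```

View pics/l2.png

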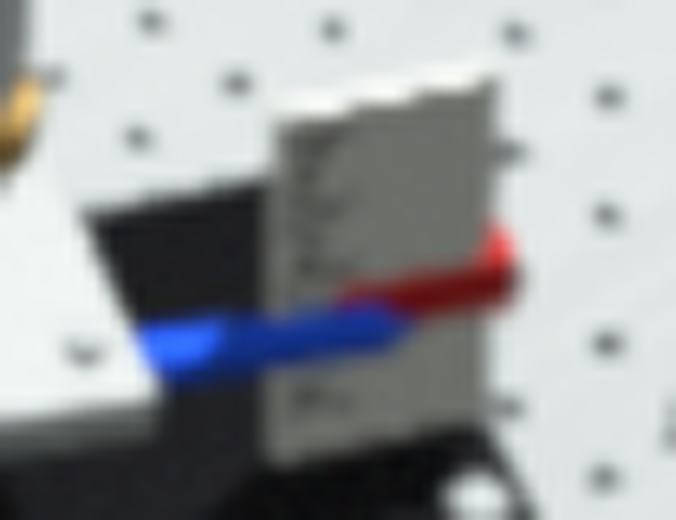

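The picture shows the tip at about (405,318) with the drop at 14.6 mm, on target within about 0.5 mm. Holding here: camera calls hold the last target exactly.

```bash
python3 - <<'E'
from h import *
for _ in range(36): camera('scene')
E
python3 meas.py
```

```text
tilt per col [0.079 0.083 0.087 0.087 0.088 0.089 0.088 0.087 0.088 0.09  0.092 0.091
 0.092 0.096 0.099] drop@165 14.584421017859665
10.55 [ 0.5838 -0.0446  0.0799] [-2.4   0.58  6.62]
```

Held 2.5 s, steady. Now easing up at about 5 mm/s.

```bash
python3 -m pendant '[[1,0,0,0.0005,0],[1,0,0,0,0],[1,0,0,-0.0005,0],[1,0,0,-0.001,0],[1,0,0,-0.0015,0],[1,0,0,-0.002,0],[1,0,0,-0.0025,0],[1,0,0,-0.003,0],[1,0,0,-0.0035,0],[1,0,0,-0.004,0],[1,0,0,-0.0045,0],[1,0,0,-0.005,0]]'
```

```text
time_s: 11.75
position: [0.5836, -0.045, 0.0846]
orientation: [0.0, 0.954, 0.298, 0.003]
ft_force: [-1.7, -1.2, 2.8]
opening: 0.0003
```

```bash
python3 -m pendant '[[1,0,0,0,0],[1,0,0,-0.0005,0],[1,0,0,-0.001,0],[1,0,0,-0.0015,0],[1,0,0,-0.002,0],[1,0,0,-0.0025,0],[1,0,0,-0.003,0],[1,0,0,-0.0035,0],[1,0,0,-0.004,0],[1,0,0,-0.0045,0],[1,0,0,-0.005,0],[1,0,0,-0.006,0]]'; python3 meas.py
```

```text
time_s: 12.95
position: [0.5835, -0.0449, 0.0904]
orientation: [0.0, 0.954, 0.298, 0.003]
ft_force: [-0.0, 0.9, 0.4]
opening: 0.0002
tilt per col [-0.008 -0.003  0.001  0.001  0.     0.     0.003  0.003  0.002 -0.001
 -0.002 -0.     0.001  0.003  0.004] drop@165 0.11426372765771076
13.15 [ 0.5836 -0.045   0.0906] [0.35 0.24 0.17]
```

Level and contact-free. Moving clear.

```bash
python3 -m pendant '[[1,0,0,-0.005,0],[1,0,0,-0.015,0],[1,0,0,-0.035,0],[1,0,0,-0.06,0],[1,0,0,-0.09,0],[1,0,0,-0.11,0],[1,0,0,-0.12,0],[1,0,0,-0.12,0],[1,0,0,-0.12,0],[1,0,0,-0.12,0]]'; python3 meas.py; python3 - <<'E'
from h import *
a=load('s0')['image'].astype(int);m=np.load('last.npy'); d=np.abs(m-a).max(2)
for n,(u,v,r) in dict(tape=(182,269,22),post=(262,299,14),carton=(349,240,16),driver=(222,227,22),mark=(313,246,6)).items(): print(n,d[v-r:v+r,u-r:u+r].mean().round(1),np.percentile(d[v-r:v+r,u-r:u+r],98).round())
from station import finish_job
print(read_state()['dq'].round(3)); print(finish_job())
E
```

```text
time_s: 14.15
position: [0.5821, -0.0451, 0.2088]
orientation: [-0.001, 0.954, 0.298, 0.002]
ft_force: [0.2, -0.1, -0.7]
opening: 0.0002
tilt per col [-0.008 -0.003  0.001  0.002  0.     0.     0.003  0.003  0.002 -0.001
 -0.002  0.     0.001  0.003  0.004] drop@165 0.11893047539655749
14.35 [ 0.5825 -0.0451  0.2095] [-0.28  0.11 -0.25]
tape 17.0 66.0
post 13.0 21.0
carton 16.2 21.0
driver 17.2 22.0
mark 11.6 20.0
[ 0.001 -0.002 -0.007 -0.    -0.001 -0.   ]
the job is handed in; nothing more can be done
None
```

I pressed the brass pad of the large black mount with the closed fingertips and held it there about 2.5 s. I then eased it back up at about 5 mm/s, lifted clear, and handed the job in at 14.4 s.

**At the mark:** I measured the mark about 15 mm below the pointer's rest height. While held, the pointer was 14.6 mm down by camera. The force of about 6.6 to 7.2 N suggests 15.5 to 17 mm, so the two disagree by 1 to 2 mm. The mark height rests on the scene camera alone, good to about 1 mm, because the gripper blocked the wrist view I tried.

**After release:** The pointer was back to within 0.1 mm of level and the wrist force was near zero.

**Bystanders:** Comparing pictures from before and after, the post, carton, driver and red mark show only a small, even brightness shift. The tape crop showed a larger difference, which I took to be the arm's shadow but did not check. The arm never went near the tape.

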